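# Swing the colour meter on to the tuna block

## Task

Swing the colour meter's stiff arm round, its head still raised, until the round nose under the head is centred over the frozen tuna block in the black walled tray; the arm is springy and comes back some way when let go, so check where it stays. Then lower the head until the nose sits centred on that block with its spring pressed about half way in, and leave the arm standing there by itself. Do not drag the nose across anything, do not push it all the way in, and do not shift the blocks or the other things on the table.

Things in the scene. Friction and masses are not known exactly. Their poses are not given: they have to be found in the camera images.
- stand_axis (a point): Point on the vertical swing axis of the meter's stand, 150 mm above the table: a steel post, 32 mm thick and 317 mm tall, on a fixed dark square foot 130 mm wide. A black collar round the post carries a level arm with the head at its end; the head's axis is 257 mm from the post's axis. The arm turns about the post, and the collar slides down it. z is up.
- head_top (a point): Centre of the flat top of the meter's head: a white upright round housing 96 mm in diameter, at the end of the arm; always upright. Its straight flank runs from 7 to 60 mm below this point; a black block on the side of the post joins it to the arm. It starts 255 to 275 mm above the table and can be pushed down to 145 mm.
- nose_tip (a point): Centre of the flat rubber end (44 mm in diameter) of the sprung nose, a steel tube that hangs below the middle of the head and points down; 118 mm below head_top when not pressed in.
- nose (a joint): How far the nose is pushed up into the head against its spring, in m: 0 = hanging free, 0.016 = all the way in. The spring has 450 N/m, so half way takes 3.6 N on the block.
- head: The whole head; origin on its axis, 30 mm below its top. Sideways the swing is stiff, about 5 to 10 N at the head, and springy: let go, the head comes back 10 to 30 mm the way it came, then stays. Down and up is stiff too, 4 to 9 N on the top (more once the nose meets something), without spring-back.
- tray_block: The frozen tuna block to be measured: dark red, 110 x 68 x 52 mm (x, y, z), loose, 0.4 kg, lying in the black tray. Origin at the centre of its underside. It lies on the arc that the nose can reach.
- block_top (a point): Centre of the top face of the tuna block in the tray, 52 mm above its underside.
- tray: Fixed black tray with walls, 150 x 100 mm, 24 mm deep, wall 4 mm, on a steel riser; origin 10 mm below the tray's underside. Holds the block to be measured. Its height varies.
- board_block: Bystander: a like tuna block, 110 x 68 x 52 mm, on a plain flat white board beside the tray. Origin at the centre of its underside.
- loose_block: Bystander: tuna block 120 x 70 x 50 mm lying on the table.
- bottle: Bystander: closed white bottle, 64 mm in diameter, 170 mm tall, standing loose; origin under its centre.
- scraper: Bystander: scraper 200 mm long lying on the table.
- dish: Bystander: steel dish 120 mm across, 50 mm high, on the table.
There are look-alikes about, which are no part of the job. Leave any purple or turquoise look-alike of the tray_block alone.

How it is judged:
By the outcome, as a careful person would: the job done as asked, in the order asked, and still so for the second after the job is handed in, with the robot touching nothing.
It also fails if it takes over 61 s, if anything falls off the work surface, if the arm or the gripper's body presses on something with over 40 N, if the wrist force passes 120 N, or if a joint passes its speed limit or range.

## Robot

A 6-joint arm with a two-finger parallel gripper is mounted at the origin on the work surface. World frame = base frame: x ahead of the robot, y to its left, z up, the work surface at z = 0. Lengths are in m, angles in rad, forces in N, time in s.
With the tool pointing down it reaches from about 0.275 to 0.75 m from the base axis. Payload 10.2 kg.
Tool frame: the origin (TCP) lies on the front face of the gripper's body, between the roots of the fingers; the fingertips stand 64 mm ahead of it and the grasp point (between the pads) lies 45 mm ahead of it; z points along the fingers, y is the line along which they close (so a half turn about z gives the same grasp; the last joint's range is limited). The gripper opens to 88 mm and grips with 3 to 60 N. Pads are 18 mm wide; open, the fingers measure 123 mm over their backs; the gripper's body (75 mm by 187 mm) begins 45 mm behind the grasp point.
Start: joints at [-1.513, 0.313, 1.498, -0, 1.331, -0.223], TCP at [0.145, -0.504, 0.303] pointing down, gripper open.
Joint ranges: [-2.94, 2.94], [-0.97, 2.17], [0.19, 2.56], [-1.23, 4.37], [0.02, 3.11], [-2.88, 2.88]. Speed limits (rad/s): [2.39, 2.39, 3.01, 3.14, 3.14, 3.14].

## Interface

Orientations are given as a unit quaternion [w, x, y, z].
In Python, from station import arm, eoat, get_obs, cams, finish_job gives the robot as it stands. Calls block until the motion is done:
- arm.move_to(position, orientation): joint-space move of the TCP to a pose.
- arm.move_straight(position, frame=None, speed=0.15): straight line of the TCP; frame=None keeps the orientation; speed is the mean speed in m/s.
- arm.move_j(angles): joint-space move.
- eoat.command_gripper(opening, newtons=None): opening from 0.0 (shut) to 1.0 (fully open); newtons is the grip in N (None keeps the last); returns when the fingers have stopped.
- arm.pause(seconds).
- arm.ik(position, orientation): joint angles nearest the present ones, or None.
- get_obs(): the state.
- cams.get_image(name): name is "scene" or "side" or "wrist"; returns a dict with "color" (480x640x3 uint8, red, green, blue), "vfov" (degrees; the focal length in pixels is half the picture's height over the tangent of half this angle, whatever the lens; pixels are square), "cx", "cy" (the principal point, pixels), "R" (3x3) and "t" (3): a world point X has camera coordinates R X + t; the wrist camera has in their place "mount" (4x4, takes a point from camera to tool coordinates, whose origin is the TCP and whose axes are the flange's). Camera axes: x right, y down, z forward; pixel columns grow to the right and rows downward; lengths in m; the calibration is good to about 2 mm. The wrist camera is an equidistant fisheye: a pixel r from the principal point sees the ray r / f radians off the axis. A picture is of the moment at which its call begins: read the wrist's pose just before it. There is no depth.
A pose or a line that the arm cannot do raises arm.MotionError and nothing moves.
- finish_job(): hands the job in; it is judged then, once.
Trained networks look in the newest picture that a camera, given by its name, has taken for a name from the list of things; names that differ only in an ending like _2 or _b are one class to them, and where a whole thing is asked for, a point or a joint stands for the part that bears it (a point fixed in the world has none). Each returns a list of dicts, best first, with "p" (0 to 1); they miss things now and then, are a little off and sometimes report something else, mostly with a low value. They report only what shows in the picture. A call takes as long as a camera call. They do not tell look-alikes from the thing itself.
- cams.find_in(name, camera): "uv" ([column, row] in pixels, amid what is visible of it).
- cams.tip_of(name, camera): "uv" ([column, row] in pixels: a listed point, or the origin of a listed thing).
The state is a dict: "clock": time; "joint_pos": joint angles; "joint_velocities": joint speeds; "tau": joint torques, N m; "tcp_pos": TCP position; "tool_rot": TCP orientation; "wrist_force": force on the tool from outside, world axes, zero at the start; "torque": the same for the moment, N m; "grip_width": opening from 0.0 (shut) to 1.0 (fully open); "gripper_force": force on a finger pad.
Only numpy, scipy, OpenCV 4.12 (cv2) and the standard library are available. Lean on these libraries where they do the work, as an engineer would, in place of code of your own. Each camera call takes 0.05 s, during which the arm holds its last target. There are 200 camera calls.

## Working session

There is one attempt and no reset: what is moved stays moved. The work goes in short steps, each a Python script; the robot and the scene stay as the last script left them, time stands still between calls to the robot, and variables do not carry over. Pictures are saved under pics/ and viewed, at most 10 in all, crops included, and the job is handed in when it is done.

```bash
mkdir -p pics; ls; cat > h.py <<'E'
import numpy as np, cv2
from scipy.optimize import least_squares
from station import arm,eoat,get_obs,cams,finish_job
def ray(im,uv):
    f=240/np.tan(np.radians(im["vfov"])/2)
    R=np.array(im["R"]);t=np.array(im["t"])
    d=R.T@np.array([(uv[0]-im["cx"])/f,(uv[1]-im["cy"])/f,1]); return -R.T@t,d/np.linalg.norm(d)
def atz(im,uv,z):
    c,d=ray(im,uv); return c+d*(z-c[2])/d[2]
def proj(im,X):
    f=240/np.tan(np.radians(im["vfov"])/2)
    p=np.array(im["R"])@np.array(X)+np.array(im["t"]); return np.array([im["cx"]+f*p[0]/p[2],im["cy"]+f*p[1]/p[2]])
def tri(a,ua,b,ub):
    c1,d1=ray(a,ua);c2,d2=ray(b,ub)
    s=np.linalg.lstsq(np.c_[d1,-d2],c2-c1,rcond=None)[0]
    p,q=c1+s[0]*d1,c2+s[1]*d2; return (p+q)/2,np.linalg.norm(p-q)
E
python3 - <<'E'
from h import *
I={}
for c in("scene","side"):
    I[c]=cams.get_image(c); cv2.imwrite(f"pics/{c}0.png",I[c]["color"][:,:,::-1])
    print(c,I[c]["vfov"],(-np.array(I[c]["R"]).T@np.array(I[c]["t"])).round(3))
D={}
for n in "stand_axis head_top nose_tip block_top tray_block tray board_block loose_block bottle dish scraper head".split():
    for c in I:
        D[n,c]=cams.tip_of(n,c); print(n,c,[(np.round(d["uv"]).astype(int).tolist(),round(d["p"],2)) for d in D[n,c][:4]])
    if D[n,"scene"] and D[n,"side"]:
        for a in D[n,"scene"][:2]:
            for b in D[n,"side"][:2]:
                p,e=tri(I["scene"],a["uv"],I["side"],b["uv"]); print("   ",p.round(3),round(e,4))
o=get_obs();print(o["clock"],o["tool_rot"],o["wrist_force"])
E
```

```text
pics
scene 54.51201326250133 [ 1.267 -0.37   1.038]
side 42.412644949260454 [-0.202 -0.812  1.551]
stand_axis scene [([391, 291], 0.92)]
stand_axis side []
head_top scene [([425, 182], 0.91)]
head_top side [([247, 181], 0.62)]
    [0.611 0.238 0.266] 0.01
nose_tip scene [([415, 213], 0.35)]
nose_tip side [([254, 211], 0.41)]
    [0.608 0.224 0.156] 0.0018
block_top scene [([272, 220], 0.78), ([437, 244], 0.76), ([345, 236], 0.58), ([181, 280], 0.4)]
block_top side [([262, 217], 0.93), ([275, 270], 0.91), ([268, 340], 0.64)]
    [ 0.519 -0.05   0.304] 0.2236
    [ 0.468 -0.076  0.202] 0.1095
    [0.665 0.267 0.06 ] 0.0154
    [ 0.622  0.238 -0.046] 0.1806
tray_block scene [([345, 248], 0.96), ([432, 258], 0.59), ([275, 231], 0.57)]
tray_block side [([260, 229], 0.96), ([267, 349], 0.68), ([363, 401], 0.6)]
    [0.575 0.088 0.134] 0.1402
    [ 0.421  0.067 -0.163] 0.1324
    [ 0.659  0.272 -0.006] 0.0059
    [ 0.514  0.249 -0.294] 0.3525
tray scene [([341, 254], 0.81)]
tray side [([277, 283], 0.75)]
    [0.534 0.053 0.008] 0.0129
board_block scene [([303, 271], 0.65)]
board_block side [([254, 189], 0.69), ([311, 302], 0.62)]
    [0.612 0.012 0.261] 0.333
    [ 0.548 -0.076  0.023] 0.0075
loose_block scene [([182, 280], 0.8)]
loose_block side [([361, 402], 0.85)]
    [ 0.413 -0.386  0.002] 0.0042
bottle scene [([184, 334], 0.77), ([306, 273], 0.42)]
bottle side [([416, 371], 0.73)]
    [ 0.586 -0.431  0.008] 0.0151
    [ 0.599 -0.265  0.043] 0.3542
dish scene [([438, 215], 0.77), ([423, 181], 0.39)]
dish side []
scraper scene [([327, 213], 0.64)]
scraper side []
head scene [([424, 188], 0.9)]
head side [([253, 189], 0.82)]
    [0.616 0.228 0.249] 0.0076
1.3 [-7.45417681e-06  9.90160578e-01  1.39935809e-01  2.27753453e-06] [ 0.50370004  0.05895244 -1.15162215]
```

View pics/scene0.png

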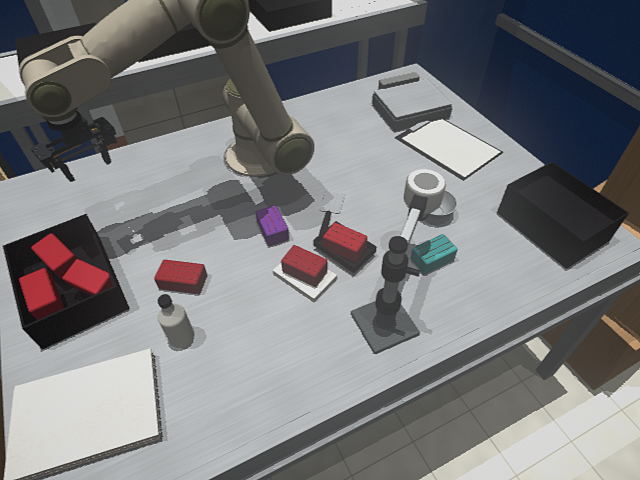

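View pics/side0.png

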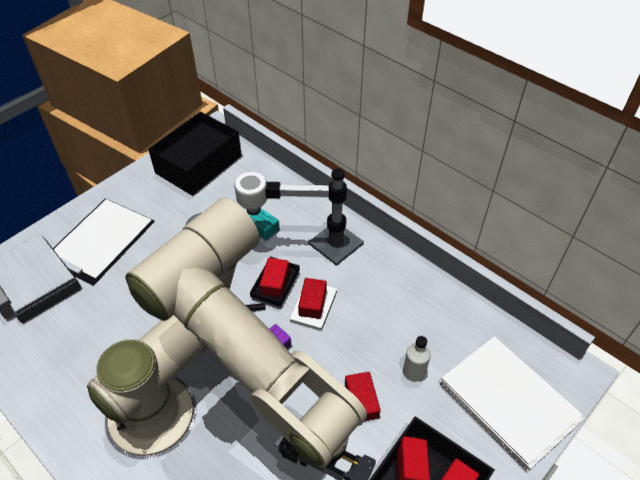

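Scene view: the tray block is in the black walled tray at scene (345,240) / side (275,275). The board block is on the white board at scene (304,264) / side (313,297). Loose block (181,276), purple look-alike (272,224), turquoise look-alike (435,252), and more red blocks in a black crate at the left. Dark red in the small black walled tray fits only (345,240). I'll confirm it in a crop.

```bash
python3 - <<'E'
from h import *
a=cv2.imread("pics/scene0.png");b=cv2.imread("pics/side0.png")
A=cv2.resize(a[210:360,270:470],None,fx=4,fy=4,interpolation=cv2.INTER_CUBIC)
B=cv2.resize(b[165:315,225:375],None,fx=4,fy=4,interpolation=cv2.INTER_CUBIC)
cv2.imwrite("pics/c1.png",A)
cv2.imwrite("pics/c2.png",B)
I={c:cams.get_image(c) for c in("scene","side")}
p,e=tri(I["scene"],(345,236),I["side"],(275,270));print("block",p,e)
p,e=tri(I["scene"],(398,243),I["side"],(338,175));print("posttop",p,e)
p,e=tri(I["scene"],(425,181),I["side"],(250,181));print("headtop",p,e)
import pickle;pickle.dump(I,open("I0.pkl","wb"))
E
```

```text
block [0.53230556 0.06017126 0.07567663] 0.0004993078440612867
posttop [0.7800479  0.03828229 0.31155365] 0.006187024467077793
headtop [0.61423921 0.23179821 0.27310981] 0.0031843705013908227
```

View pics/c1.png

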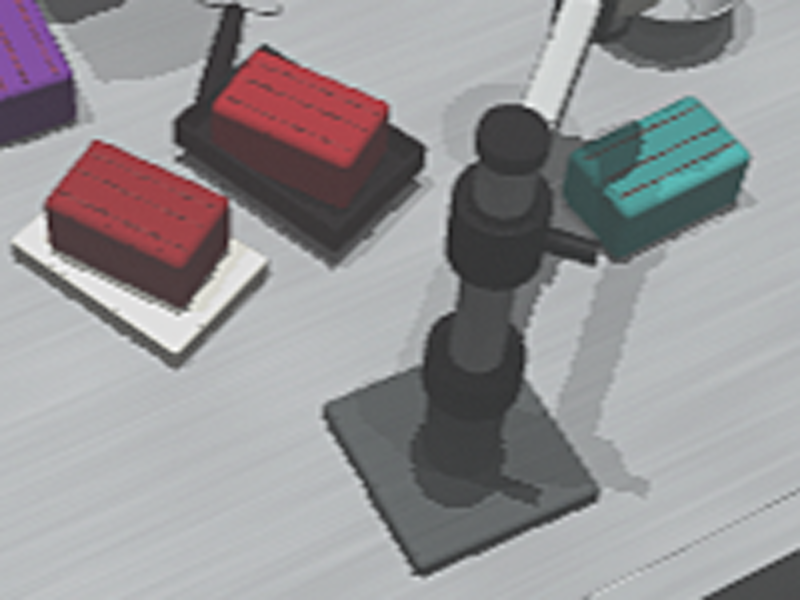

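View pics/c2.png

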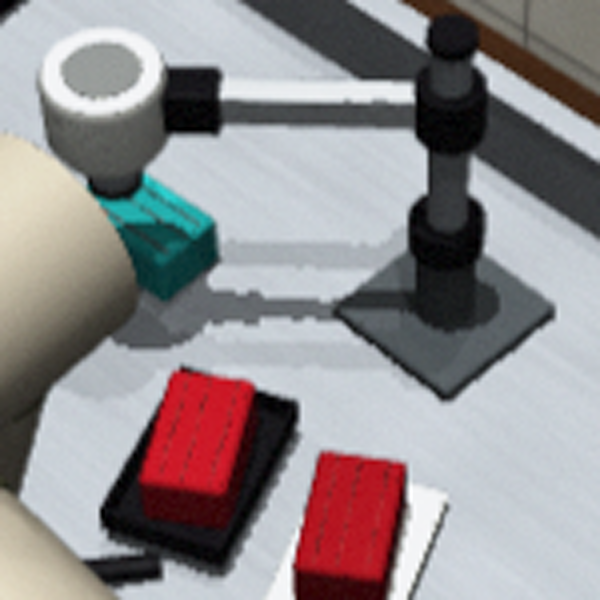

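The crop confirms it: the red block in the black walled tray has its top centre at scene (345,237) / side (275,273). The board block beside it stands on a flat white board.

```bash
python3 - <<'E'
from h import *
import pickle;I=pickle.load(open("I0.pkl","rb"));S,T=I["scene"],I["side"]
sc=lambda u:(u[0]/4+270,u[1]/4+210); sd=lambda u:(u[0]/4+225,u[1]/4+165)
print("posttop",atz(S,sc((513,128)),.317),atz(T,sd((453,32)),.317))
print("foot side corners",[atz(T,sd(u),.012)[:2].round(3) for u in((335,311),(447,392),(553,312))])
print("foot scene corners",[atz(S,sc(u),.012)[:2].round(3) for u in((325,408),(420,568),(598,492))])
tops=[(262,50),(388,103),(347,166),(213,105)];topd=[(177,373),(256,382),(225,492),(142,485)]
print("block",tri(S,sc(np.mean(tops,0)),T,sd(np.mean(topd,0))))
for z in(.07,.08,.09):print(z,[atz(S,sc(u),z)[:2].round(3) for u in tops],[atz(T,sd(u),z)[:2].round(3) for u in topd])
# white-ish head top ellipse
for n,im,(r0,r1,c0,c1) in(("S",S,(165,215,400,450)),("T",T,(165,215,230,268))):
    for z in(.265,):
        a=np.linspace(0,2*np.pi,9)[:-1]
print("head",tri(S,(425,180.5),T,sd((103,68))))
for t in("scene","side"): print(t,proj(I[t],[.615,.232,.265]))
E
```

```text
posttop [0.78037241 0.04064851 0.317     ] [0.78124976 0.03579924 0.317     ]
foot side corners [array([0.717, 0.098]), array([ 0.717, -0.025]), array([ 0.837, -0.032])]
foot scene corners [array([ 0.72 , -0.022]), array([ 0.845, -0.026]), array([0.85 , 0.099])]
block (array([0.52896215, 0.0612285 , 0.06597945]), np.float64(0.006732609116073081))
0.07 [array([0.471, 0.063]), array([0.555, 0.117]), array([0.591, 0.064]), array([0.501, 0.008])] [array([0.555, 0.109]), array([0.59 , 0.059]), array([0.501, 0.002]), array([0.463, 0.052])]
0.08 [array([0.479, 0.058]), array([0.562, 0.112]), array([0.598, 0.059]), array([0.509, 0.005])] [array([0.55 , 0.103]), array([0.585, 0.053]), array([ 0.496, -0.003]), array([0.459, 0.046])]
0.09 [array([0.487, 0.054]), array([0.57 , 0.107]), array([0.605, 0.055]), array([0.517, 0.001])] [array([0.545, 0.097]), array([0.579, 0.047]), array([ 0.491, -0.009]), array([0.454, 0.04 ])]
head (array([0.61384309, 0.23012156, 0.2729556 ]), np.float64(0.0012875246770270843))
scene [425.20406507 183.18181962]
side [250.71083782 183.25517408]
```

```bash
python3 - <<'E'
from h import *
eoat.command_gripper(0.0,10)
f0=wf()
p,q=pose(np.radians(130.5),.085,.40)
o=get_obs();arm.move_straight([*o["tcp_pos"][:2],.40],speed=.3)
arm.move_to(p,q)
p,q=pose(np.radians(130.5),.085,.288);arm.move_straight(p,speed=.15)
print(f0,wf(),get_obs()["clock"])
last=None
for d,off in [(130.5,.070),(130.5,.060)]+[(d,.058) for d in(134,138,142,147,152,157,162,167,172,176)]:
    p,q=pose(np.radians(d),off,.288);arm.move_straight(p,q,speed=.08)
    f=wf();print(d,f,get_obs()["clock"])
    if np.linalg.norm((f-f0)[:2])>25:break
I={}
for c in("scene","side"):
    I[c]=cams.get_image(c); cv2.imwrite(f"pics/{c}1.png",I[c]["color"][:,:,::-1])
    print(c,[ (n,[(np.round(d["uv"],1).tolist(),round(d["p"],2)) for d in cams.tip_of(n,c)[:2]]) for n in("head_top","nose_tip")])
c=np.hstack([I["scene"]["color"][150:350,240:500],I["side"]["color"][150:350,200:400]])
cv2.imwrite("pics/m1.png",cv2.resize(c[:,:,::-1],None,fx=1.7,fy=1.7,interpolation=cv2.INTER_CUBIC))
E
```

```text
[ 0.06 -0.71  0.97] [ 0.83 -0.3   0.52] 7.4083
130.5 [ 0.35 -0.33  1.21] 7.7417
130.5 [ 1.25 -0.01 -0.88] 8.0167
134 [ 2.71  2.83 -1.05] 8.3917
138 [ 4.76  4.94 -1.28] 8.775
142 [ 3.84  5.76 -0.52] 9.1583
147 [2.51 5.77 0.09] 9.5917
152 [ 3.18  6.85 -1.18] 10.025
157 [ 1.1   7.65 -1.25] 10.4583
162 [ 0.5   7.41 -0.31] 10.8917
167 [-1.31  8.38 -0.63] 11.325
172 [-0.9   7.27 -0.74] 11.7583
176 [-1.83  7.59 -0.7 ] 12.1417
scene [('head_top', [([345.6, 180.7], 0.68)]), ('nose_tip', [([343.0, 213.3], 0.55)])]
side [('head_top', [([268.9, 230.8], 0.59)]), ('nose_tip', [([272.3, 257.8], 0.59)])]
```

View pics/m1.png

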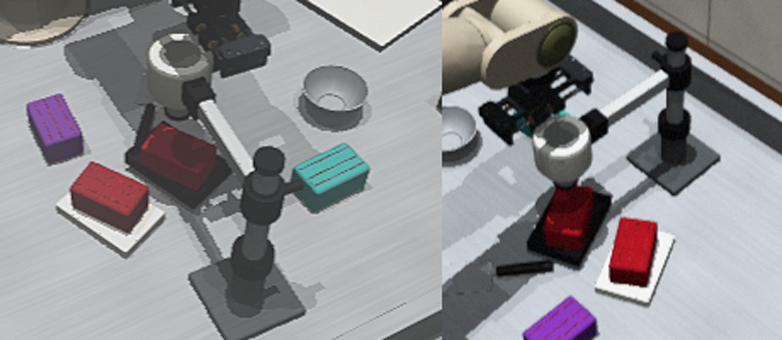

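The head follows the pusher and now stands near the tray block (head_top scene (346,181), side (269,231)). I'll push on a bit, release, and see where it stays.

```bash
cat >> h.py <<'E'
def meas(tag):
    P={}
    I={c:cams.get_image(c) for c in("scene","side")}
    for n in("head_top","head","nose_tip","block_top"):
        u={}
        for c in I:
            r=cams.tip_of(n,c)
            if n=="block_top": r=[x for x in r if np.linalg.norm(np.array(x["uv"])-((345,237) if c=="scene" else (275,272)))<18]
            if r:u[c]=r[0]["uv"]
        if len(u)==2:
            p,e=tri(I["scene"],u["scene"],I["side"],u["side"]);d=p[:2]-S0
            print(tag,n,p.round(4),"err",round(e,4),"r",round(np.hypot(*d),4),"phi",round(np.degrees(np.arctan2(d[1],d[0]))%360,2))
        else: print(tag,n,"only",u)
    return I
E
python3 - <<'E'
from h import *
f0=np.array([.06,-.71,.97])
meas("held")
p,q=pose(np.radians(179),.058,.288);arm.move_straight(p,q,speed=.08);arm.pause(.2);print(wf());meas("pushed179")
p,q=pose(np.radians(179),.12,.288);arm.move_straight(p,q,speed=.12);arm.pause(.5);print(wf())
I=meas("released");print(get_obs()["clock"])
import pickle;pickle.dump(I,open("I1.pkl","wb"))
c=np.hstack([I["scene"]["color"][150:300,270:430],I["side"]["color"][190:340,220:360]])
cv2.imwrite("pics/m2.png",cv2.resize(c[:,:,::-1],None,fx=2.6,fy=2.6,interpolation=cv2.INTER_CUBIC))
E
```

```text
held head_top [0.5201 0.0587 0.2718] err 0.0055 r 0.2618 phi 175.25
held head [0.5287 0.0512 0.2486] err 0.0099 r 0.2527 phi 176.78
held nose_tip [0.5073 0.0585 0.1305] err 0.0257 r 0.2745 phi 175.51
held block_top [0.5376 0.0565 0.0861] err 0.0028 r 0.2442 phi 175.42
[-1.63  5.97  0.17]
pushed179 head_top [0.5181 0.0436 0.2599] err 0.0074 r 0.263 phi 178.56
pushed179 head [0.5255 0.0404 0.2485] err 0.0015 r 0.2555 phi 179.24
pushed179 nose_tip [0.5193 0.0376 0.1594] err 0.0055 r 0.2617 phi 179.86
pushed179 block_top [0.5272 0.0608 0.0744] err 0.0095 r 0.2549 phi 174.65
[-0.89  1.22  0.26]
released head_top [0.5241 0.0612 0.2682] err 0.003 r 0.258 phi 174.62
released head only {'scene': [345.5, 186.1]}
released nose_tip [0.52   0.0593 0.1411] err 0.0062 r 0.262 phi 175.12
released block_top [0.5295 0.0613 0.0792] err 0.0163 r 0.2527 phi 174.48
15.6333
```

View pics/m2.png

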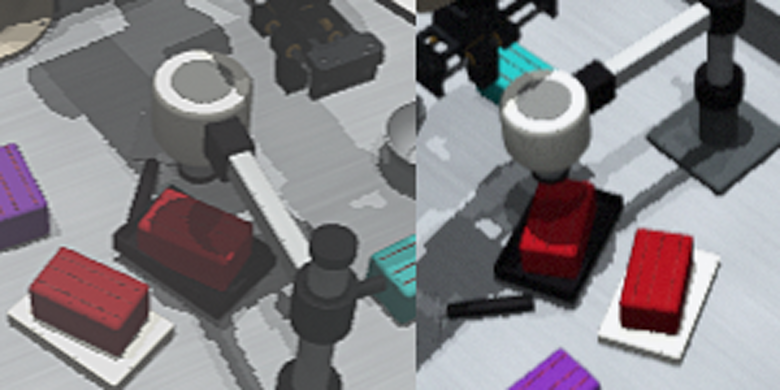

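Released, the head came back about 4.5° (20 mm) and stays at about 174.6°, almost exactly over the block. I'll refine both positions by fitting them to the images.

```bash
python3 - <<'E'
from h import *
import pickle
I=pickle.load(open("I0.pkl","rb"));J=pickle.load(open("I1.pkl","rb"))
tops=np.array([(262,50),(388,103),(347,166),(213,105)])/4+(270,210);topd=np.array([(177,373),(256,382),(225,492),(142,485)])/4+(225,165)
# order: scene c0=(.475,.06) c1=(.56,.115) c2=(.593,.06) c3=(.505,.006); side c0=(.553,.107)=c1, then c2,c3,c0
topd=topd[[3,0,1,2]]
def cor(v):
    x,y,z,a,s=v;e=np.array([np.cos(a),np.sin(a)]);n=np.array([-e[1],e[0]])
    return [[*(np.array([x,y])+s*(i*.055*e+j*.034*n)),z] for i,j in((-1,1),(1,1),(1,-1),(-1,-1))]
def res(v):
    return np.r_[np.ravel([proj(I["scene"],c)-u for c,u in zip(cor(v),tops)]),np.ravel([proj(I["side"],c)-u for c,u in zip(cor(v),topd)])]
r=least_squares(res,[.53,.06,.07,.55,.97]);print("block",r.x.round(4),r.fun.round(1))
d=r.x[:2]-S0;print(np.hypot(*d),np.degrees(np.arctan2(d[1],d[0]))%360)
np.save("blk.npy",r.x)
# overlay
out=[]
for c,(y0,x0) in(("scene",(160,300)),("side",(200,225))):
    im=cv2.resize(J[c]["color"][y0:y0+100,x0:x0+90,::-1],None,fx=4.4,fy=6*.7333,interpolation=cv2.INTER_CUBIC)
    T=lambda X:tuple(int(k) for k in ((proj(J[c],X)-(x0,y0)+.5)*4.4))
    h=head(np.radians(174.6))
    for z,rad,col in((.268,.048,(0,255,0)),(.208,.048,(0,255,0)),(.150,.022,(255,255,0))):
        pts=np.array([T([h[0]+rad*np.cos(a),h[1]+rad*np.sin(a),z]) for a in np.linspace(0,6.283,60)]);cv2.polylines(im,[pts],True,col,1)
    cv2.polylines(im,[np.array([T(k) for k in cor(r.x)])],True,(0,255,255),1)
    for X,k in(([.781,.037,.317],.016),):pass
    out.append(im)
cv2.imwrite("pics/ov.png",np.hstack(out))
E
```

```text
block [0.529  0.0611 0.0673 0.5669 0.9443] [-1.3  0.3 -0.3  0.9 -1.   0.5 -0.6  1.2 -0.8 -1.9 -1.3 -0.8 -0.7 -0.
 -0.5 -0.5]
0.2531917377242388 174.5414117054741
```

View pics/ov.png

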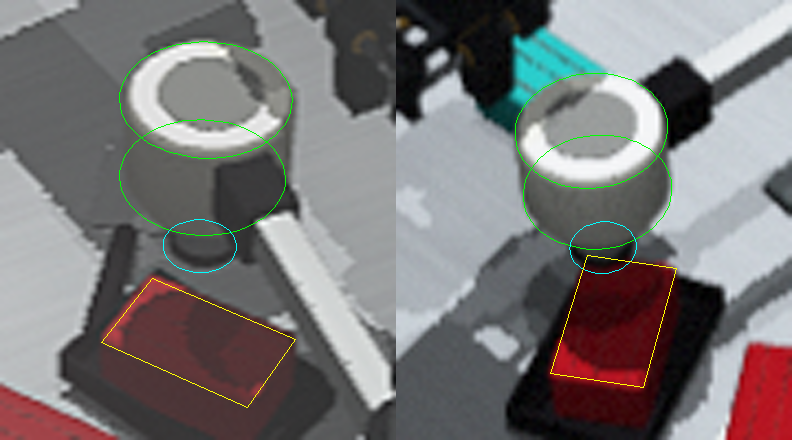

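The overlay puts the head axis (scene nose at about (346,214)) within about 1 px of the block's swing angle, and the block outline carries the same 1 px bias. So the nose is centred to 1–2 mm. Now I'll lower it by pressing on the centre of the top, watching for contact by force.

```bash
cat >> h.py <<'E'
def favg(n=12):
    v=[]
    for _ in range(n): arm.pause(.02); v.append(get_obs()["wrist_force"])
    return np.mean(v,0)
E
python3 - <<'E'
from h import *
o=get_obs();arm.move_straight([*o["tcp_pos"][:2],.37],speed=.25)
phi=np.radians(174.4);c,q=pose(phi,0,.37);arm.move_straight(c,q,speed=.2)
f0=favg();print("zero",f0.round(2))
mv=lambda zt,s:arm.move_straight([c[0],c[1],zt+.064],speed=s)
mv(.285,.15);print(favg(4).round(2))
for zt in(.27,.26,.25,.24,.225,.215,.208,.204,.200,.197,.194,.192,.190):
    mv(zt,.04);f=favg(10)-f0;o=get_obs()
    print(zt,round(o["tcp_pos"][2]-.064,4),f.round(2),round(o["clock"],1))
    if f[2]>14:break
E
```

```text
zero [0.12 0.02 0.03]
[-0.22 -0.08  0.54]
0.27 0.2699 [-0.43  0.03 -0.15] 18.0
0.26 0.2602 [-0.69  0.42  2.49] 18.6
0.25 0.25 [0.07 0.14 2.51] 19.1
0.24 0.24 [ 0.41 -0.13  2.47] 19.7
0.225 0.225 [ 0.94 -0.14  2.94] 20.4
0.215 0.215 [1.82 0.1  2.19] 21.0
0.208 0.208 [2.3  0.02 2.94] 21.5
0.204 0.2041 [ 1.78 -0.57  4.18] 21.9
0.2 0.2001 [ 2.17 -0.34  4.42] 22.3
0.197 0.1971 [ 1.97 -0.39  5.25] 22.7
0.194 0.1942 [ 2.11 -0.14  5.07] 23.1
0.192 0.1923 [1.64 0.07 6.26] 23.5
0.19 0.1903 [1.45 0.07 6.43] 24.0
```

```bash
python3 - <<'E'
from h import *
import pickle
I={c:cams.get_image(c) for c in("scene","side")};pickle.dump(I,open("I2.pkl","wb"))
for n in("head_top","nose_tip","block_top","head"):
    for c in I: print(n,c,[(np.round(d["uv"],1).tolist(),round(d["p"],2)) for d in cams.tip_of(n,c)[:3]])
a=I["scene"]["color"][165:285,290:410];b=I["side"]["color"][190:310,215:335]
cv2.imwrite("pics/m3.png",cv2.resize(np.hstack([a,b])[:,:,::-1],(800,400),interpolation=cv2.INTER_CUBIC))
E
```

```text
head_top scene [([344.1, 204.7], 0.59)]
head_top side [([267.1, 245.5], 0.83), ([313.5, 302.3], 0.59)]
nose_tip scene [([344.1, 235.3], 0.47)]
nose_tip side [([331.9, 209.0], 0.55), ([205.4, 231.8], 0.55), ([275.7, 273.4], 0.37)]
block_top scene [([434.7, 242.9], 0.74), ([344.5, 235.0], 0.65), ([271.6, 219.7], 0.65)]
block_top side [([276.5, 271.2], 0.84), ([264.3, 339.4], 0.72), ([259.6, 216.1], 0.64)]
head scene [([344.6, 210.9], 0.8)]
head side [([273.7, 252.6], 0.86)]
```

View pics/m3.png

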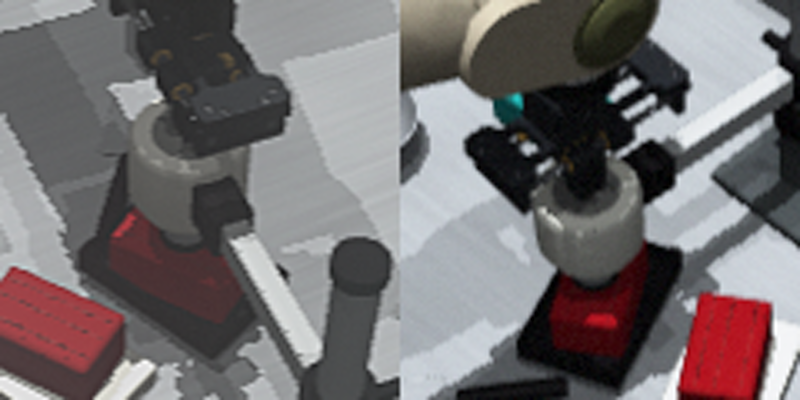

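```bash
python3 - <<'E'
from h import *
import pickle
h=head(np.radians(174.4))
for fn,ht in(("I1.pkl",.266),("I2.pkl",.190)):
    J=pickle.load(open(fn,"rb"));S=J["scene"]
    col=S["color"][:,343:349].mean(1).astype(int)
    r0=205 if fn=="I1.pkl" else 225
    print(fn,[(r,*col[r]) for r in range(r0,r0+24)])
    for comp in(0,.008,.016):
        z=ht-.118+comp
        print(comp,"front rim row",max(proj(S,[h[0]+.022*np.cos(a),h[1]+.022*np.sin(a),z])[1] for a in np.linspace(0,6.28,60)).round(1),
          "centre",proj(S,[*h,z]).round(1))
    print("housing r.048 z-60 front row",max(proj(S,[h[0]+.048*np.cos(a),h[1]+.048*np.sin(a),ht-.06])[1] for a in np.linspace(0,6.28,60)))
E
```

```text
I1.pkl [(205, np.int64(89), np.int64(88), np.int64(86)), (206, np.int64(88), np.int64(87), np.int64(85)), (207, np.int64(87), np.int64(86), np.int64(84)), (208, np.int64(87), np.int64(86), np.int64(85)), (209, np.int64(89), np.int64(89), np.int64(86)), (210, np.int64(89), np.int64(89), np.int64(86)), (211, np.int64(91), np.int64(90), np.int64(88)), (212, np.int64(90), np.int64(90), np.int64(87)), (213, np.int64(86), np.int64(85), np.int64(83)), (214, np.int64(74), np.int64(74), np.int64(75)), (215, np.int64(73), np.int64(74), np.int64(74)), (216, np.int64(75), np.int64(75), np.int64(76)), (217, np.int64(75), np.int64(75), np.int64(76)), (218, np.int64(56), np.int64(55), np.int64(55)), (219, np.int64(48), np.int64(47), np.int64(47)), (220, np.int64(62), np.int64(62), np.int64(62)), (221, np.int64(105), np.int64(106), np.int64(107)), (222, np.int64(100), np.int64(101), np.int64(102)), (223, np.int64(99), np.int64(100), np.int64(100)), (224, np.int64(98), np.int64(100), np.int64(100)), (225, np.int64(94), np.int64(95), np.int64(96)), (226, np.int64(93), np.int64(83), np.int64(85)), (227
[... 946 characters left out ...]
int64(57), np.int64(58)), (239, np.int64(47), np.int64(47), np.int64(47)), (240, np.int64(52), np.int64(49), np.int64(50)), (241, np.int64(75), np.int64(50), np.int64(51)), (242, np.int64(71), np.int64(49), np.int64(51)), (243, np.int64(72), np.int64(49), np.int64(51)), (244, np.int64(73), np.int64(49), np.int64(51)), (245, np.int64(74), np.int64(49), np.int64(51)), (246, np.int64(75), np.int64(50), np.int64(52)), (247, np.int64(73), np.int64(49), np.int64(51)), (248, np.int64(72), np.int64(49), np.int64(51))]
0 front rim row 240.9 centre [344.4 234.9]
0.008 front rim row 239.0 centre [344.5 233. ]
0.016 front rim row 237.0 centre [344.6 231. ]
housing r.048 z-60 front row 233.86955536513233
```

Contact check: the gap from housing to nose end is 5.8 px, against 5.75 px expected for a free nose. So the nose hasn't touched yet, and the force rise is only friction. I'll continue in small steps, tracking the nose-end row, the housing row and the force.

```bash
cat >> h.py <<'E'
def rows():
    c=cams.get_image("scene")["color"][:,342:349].astype(float).mean(1)
    rg=c[:,0]-c[:,1]; r=next(i for i in range(236,252) if rg[i]>13 and rg[i+1]>13)
    end=r-1+(13-rg[r-1])/(rg[r]-rg[r-1])
    g=c[:,1]; m=int(end)
    k=next(i for i in range(m-1,m-12,-1) if g[i]>80.5 or (g[i]-g[m-3]>6))
    th=80; hs=k+(g[k]-th)/max(g[k]-g[k+1],1e-3)
    return round(end,2),round(hs,2)
E
python3 - <<'E'
from h import *
c,q=pose(np.radians(174.4),0,0);f0=np.array([.12,.02,.03])
print(rows())
for zt in(.1885,.187,.1855,.184,.1825,.181,.1795):
    arm.move_straight([c[0],c[1],zt+.064],speed=.03);f=favg(15)-f0;o=get_obs()
    try:r=rows()
    except Exception as e:r=repr(e)
    print(zt,round(o["tcp_pos"][2]-.064,4),f.round(2),r,round(o["clock"],1))
    if f[2]>13:break
E
```

```text
(np.float64(240.39), np.float64(234.56))
0.1885 0.1889 [ 0.84 -0.06  7.75] (np.float64(240.35), np.float64(234.96)) 25.0
0.187 0.1875 [ 0.65 -0.07  8.6 ] (np.float64(240.39), np.float64(235.34)) 25.6
0.1855 0.1861 [ 0.39 -0.15  9.16] (np.float64(240.41), np.float64(235.57)) 26.1
0.184 0.1847 [0.35 0.12 9.7 ] (np.float64(240.39), np.float64(236.2)) 26.7
0.1825 0.1833 [-0.41 -0.41 10.2 ] (np.float64(240.4), np.float64(236.47)) 27.2
0.181 0.1819 [-0.51 -0.02 11.02] (np.float64(240.42), np.float64(236.66)) 27.8
0.1795 0.1805 [-0.9  -0.25 11.73] (np.float64(240.44), np.float64(237.1)) 28.3
```

The nose-end row has stalled at 240.4 since head_top ≈ 190 mm and the force slope is 0.47 N/mm, so the nose is on the block and compressing. Before going on, I'll let go and look closely from the side with the wrist camera to get the true depth.

```bash
python3 - <<'E'
from h import *
import pickle
o=get_obs();p=o["tcp_pos"]
arm.move_straight([p[0],p[1],.33],speed=.15)
arm.pause(.2);print("free",rows())
for th in(np.radians(84.4),):
    arm.move_straight([.335,.05,.30],quat(th),speed=.2)
    arm.move_straight([.335,.05,.20],speed=.2)
o=get_obs();im=cams.get_image("wrist")
pickle.dump((o,im),open("W.pkl","wb"));print(im["vfov"],im["cx"],im["cy"],np.array(im["mount"]).round(3),o["tcp_pos"],o["tool_rot"],o["clock"])
cv2.imwrite("pics/w1.png",im["color"][:,:,::-1])
E
```

```text
free (np.float64(240.48), np.float64(237.18))
65.70646984690485 321.2676587324207 246.15328150531764 [[-0.001 -0.965 -0.261  0.066]
 [ 1.    -0.001  0.    -0.001]
 [-0.001 -0.261  0.965 -0.083]
 [ 0.     0.     0.     1.   ]] [0.33565201 0.04993871 0.20060166] [2.48831103e-04 7.40755875e-01 6.71774245e-01 1.89179395e-04] 31.1
```

View pics/w1.png

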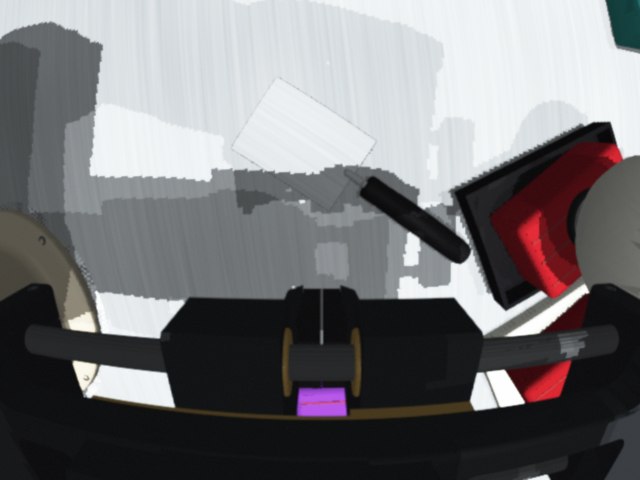

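The head stayed put when released (housing row 237.2). The wrist view shows the nose only at the image edge, at about (575,220), so I'll tilt the tool for a proper side view.

```bash
python3 - <<'E'
from h import *
from scipy.spatial.transform import Rotation as Ro
for flip in(0,1):
  for b in(60,75,90):
    for x in(.30,.34,.38):
      for z in(.14,.18,.22):
        b_=np.radians(b);zt=np.array([np.sin(b_),0,-np.cos(b_)]);xt=np.array([np.cos(b_),0,np.sin(b_)])*(1-2*flip)
        q=Ro.from_matrix(np.c_[xt,np.cross(zt,xt),zt]).as_quat();q=[q[3],*q[:3]]
        j=arm.ik([x,.06,z],q)
        if j is not None:print(flip,b,x,z,np.round(j,2))
E
```

```text
0 60 0.38 0.18 [-0.27  0.09  2.55  2.7   0.57 -1.33]
0 60 0.38 0.22 [-0.27 -0.07  2.51  2.5   0.39 -1.11]
1 60 0.38 0.18 [-0.27  0.09  2.55  2.7   0.57  1.81]
1 60 0.38 0.22 [-0.27 -0.07  2.51  2.5   0.39  2.04]
```

```bash
cat >> h.py <<'E'
from scipy.spatial.transform import Rotation as Ro
def wproj(o,im,X):
    M=np.array(im["mount"]);q=o["tool_rot"];R=Ro.from_quat([q[1],q[2],q[3],q[0]]).as_matrix()
    t=R.T@(np.array(X)-o["tcp_pos"]);c=M[:3,:3].T@(t-M[:3,3])
    f=240/np.tan(np.radians(im["vfov"])/2);a=np.arctan2(np.hypot(c[0],c[1]),c[2]);h=np.hypot(c[0],c[1])
    return np.array([im["cx"]+f*a*c[0]/h,im["cy"]+f*a*c[1]/h])
def tiltq(b):
    zt=np.array([np.sin(b),0,-np.cos(b)]);xt=np.array([0,1.,0]);q=Ro.from_matrix(np.c_[xt,np.cross(zt,xt),zt]).as_quat();return [q[3],*q[:3]]
E
python3 - <<'E'
from h import *
import pickle
for b,p in((30,[.345,.03,.15]),(25,[.34,.03,.155]),(20,[.345,.03,.16]),(15,[.345,.03,.17])):
    q=tiltq(np.radians(b));j=arm.ik(p,q)
    if j is None: print(b,"no");continue
    try: arm.move_straight(p,q,speed=.2)
    except arm.MotionError as e: print(b,e);continue
    break
o=get_obs();im=cams.get_image("wrist");pickle.dump((o,im),open("W.pkl","wb"))
print(b,o["tcp_pos"],o["clock"])
h=head(np.radians(174.4))
P=lambda X:wproj(o,im,X)
C=im["color"][:,:,::-1];u=P([*h,.09]).astype(int);print("nose px",u)
x0=min(max(u[0]-90,0),640-160);y0=min(max(u[1]-60,0),480-120)
A=cv2.resize(C[y0:y0+120,x0:x0+160],None,fx=5,fy=5,interpolation=cv2.INTER_CUBIC);print("x0y0",x0,y0)
def circ(z,r,col):
    cv2.polylines(A,[np.array([(P([h[0]+r*np.cos(a),h[1]+r*np.sin(a),z])-(x0,y0)+.5)*5 for a in np.linspace(0,6.283,80)]).astype(int)],True,col,1)
circ(.1205,.048,(0,255,0));circ(.0725,.022,(255,255,0));circ(.1735,.048,(0,255,0))
cv2.imwrite("pics/w2.png",A)
E
```

```text
30 [0.34503914 0.02997688 0.15007358] 33.4333
nose px [509 207]
x0y0 419 147
```

View pics/w2.png

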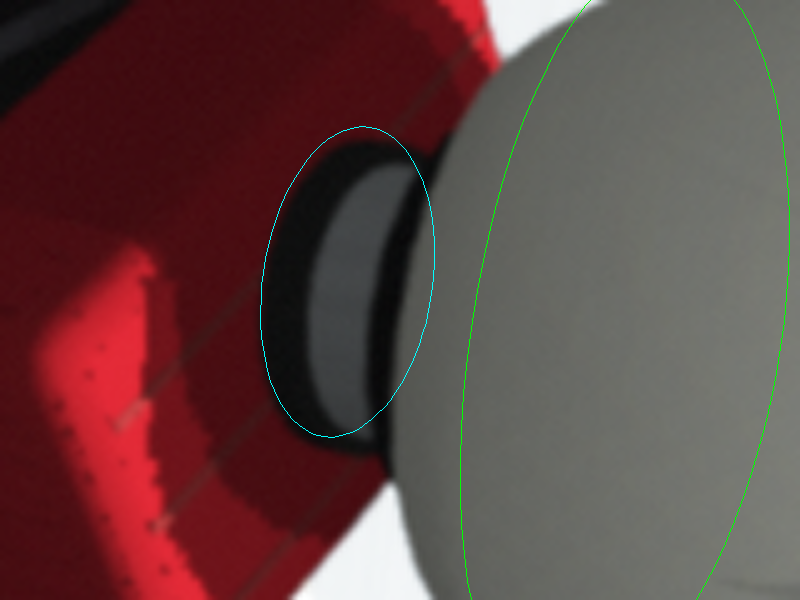

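Wrist view: the nose ring's left rim is at crop x≈263 against 261 predicted for z=72.5 mm, so the nose sits flat on the block, off by about 2 mm at most. That gives about 10 mm pressed in (of 16), and the scene rows agree. I'll bring it back to half way: pinch the arm bar gently, centre the hand by force, and lift about 2 mm.

```bash
python3 - <<'E'
from h import *
import pickle
o=get_obs();p=o["tcp_pos"]
phi=np.radians(174.6);c=S0+.14*np.array([np.cos(phi),np.sin(phi)]);t=np.array([-np.sin(phi),np.cos(phi)])
q=quat(phi-np.pi)if 0 else quat(np.radians(-5.4))
arm.move_straight([p[0],p[1],.33],speed=.25)
print(arm.ik([*c,.35],q))
arm.move_to([*c,.33],q);eoat.command_gripper(1.0,3)
f0=favg(6);print("zero",f0.round(2),get_obs()["clock"])
arm.move_straight([*c,.20],speed=.15);print(favg(4).round(2)-f0.round(2),rows())
o=get_obs();im=cams.get_image("scene");b=cams.get_image("side")
A=np.hstack([im["color"][165:285,300:420],b["color"][150:270,255:375]])[:,:,::-1]
cv2.imwrite("pics/m4.png",cv2.resize(A,(800,400),interpolation=cv2.INTER_CUBIC));print(o["clock"])
np.save("f0.npy",f0)
E
```

```text
[-1.03664351e-01  5.66030604e-01  1.00193229e+00 -4.44089210e-16
  1.57362976e+00  1.56137976e+00]
zero [ 0.16  0.04 -0.13] 38.2Traceback (most recent call last):
  File "<stdin>", line 10, in <module>
  File "h.py", line 44, in rows
    rg=c[:,0]-c[:,1]; r=next(i for i in range(236,252) if rg[i]>13 and rg[i+1]>13)
                        ~~~~^^^^^^^^^^^^^^^^^^^^^^^^^^^^^^^^^^^^^^^^^^^^^^^^^^^^^^
StopIteration
```

Picture budget is used up and the hand now hides the nose from the scene camera, so I'll go on with numbers only.

```bash
python3 - <<'E'
from h import *
f0=np.load("f0.npy");print((favg(4)-f0).round(2))
eoat.command_gripper(0.0,6)
o=get_obs();f=favg(8)-f0;print("width mm",o["grip_width"]*88,o["gripper_force"],f.round(2),o["tcp_pos"].round(4),o["clock"])
E
```

```text
Traceback (most recent call last):
FileNotFoundError: [Errno 2] No such file or directory: 'f0.npy'
```

```bash
python3 - <<'E'
from h import *
f0=np.array([.16,.04,-.13]);np.save("f0.npy",f0);print((favg(4)-f0).round(2))
eoat.command_gripper(0.0,6)
o=get_obs();f=favg(8)-f0;print("width mm",o["grip_width"]*88,o["gripper_force"],f.round(2),np.round(o["tcp_pos"],4),o["clock"])
E
```

```text
[-0.06 -0.26  0.02]
width mm 21.813673628795474 5.999959880718961 [-0.07  0.57  0.05] [0.6416 0.0503 0.2   ] 40.4083
```

```bash
python3 - <<'E'
from h import *
f0=np.load("f0.npy");p=np.array(get_obs()["tcp_pos"])
for d in(.0008,.0016,.0024):
    arm.move_straight([p[0],p[1],p[2]+d],speed=.02);f=favg(8)-f0;print(d,round(get_obs()["tcp_pos"][2]-p[2],4),f.round(2))
eoat.command_gripper(1.0);print((favg(4)-f0).round(2))
arm.move_straight([p[0],p[1],.33],speed=.2)
arm.move_straight([.40,-.10,.36],speed=.3);arm.pause(.2)
try: print(rows())
except Exception as e: print(repr(e))
meas("after");print(get_obs()["clock"])
import pickle
J={c:cams.get_image(c) for c in("scene","side")};pickle.dump(J,open("I4.pkl","wb"))
print([list(J["scene"]["color"][r,342:349].mean(0).astype(int)) for r in range(230,245)])
E
```

```text
0.0008 0.0007 [ 0.93  0.5  -1.79]
0.0016 0.0016 [ 0.63  0.94 -2.1 ]
0.0024 0.0025 [ 0.93  1.15 -2.09]
[-0.19  0.22  0.17]
(np.float64(240.57), np.float64(236.9))
after head_top only {'scene': [346.7, 205.4]}
after head [0.5273 0.0576 0.1657] err 0.0097 r 0.2546 phi 175.36
after nose_tip only {'scene': [343.6, 234.2]}
after block_top [0.5298 0.0642 0.0795] err 0.0088 r 0.2527 phi 173.81
45.4583
[[np.int64(84), np.int64(84), np.int64(82)], [np.int64(84), np.int64(83), np.int64(82)], [np.int64(82), np.int64(82), np.int64(80)], [np.int64(86), np.int64(85), np.int64(83)], [np.int64(87), np.int64(86), np.int64(85)], [np.int64(92), np.int64(91), np.int64(89)], [np.int64(89), np.int64(89), np.int64(86)], [np.int64(79), np.int64(79), np.int64(79)], [np.int64(66), np.int64(66), np.int64(67)], [np.int64(54), np.int64(55), np.int64(55)], [np.int64(58), np.int64(56), np.int64(56)], [np.int64(77), np.int64(56), np.int64(58)], [np.int64(76), np.int64(56), np.int64(57)], [np.int64(76), np.int64(56), np.int64(57)], [np.int64(77), np.int64(56), np.int64(57)]]
```

Lifting took 2.1 N and pressing took 11.7 N, so the spring force was about 4.8 N (10.7 mm) before the lift, as estimated. I'll check the new head height with a light touch on the top.

```bash
python3 - <<'E'
from h import *
eoat.command_gripper(0.0,10)
c,q=pose(np.radians(174.6),0,.29)
arm.move_straight(c,q,speed=.3);f0=favg(5)
arm.move_straight([c[0],c[1],.064+.1865],speed=.12)
for zt in np.arange(.1855,.1795,-.001):
    arm.move_straight([c[0],c[1],.064+zt],speed=.03);f=favg(4)-f0;print(round(zt,4),round(get_obs()["tcp_pos"][2]-.064,4),f.round(2),round(get_obs()["clock"],1))
    if f[2]>1.5:break
arm.move_straight([c[0],c[1],.30],speed=.25);print(get_obs()["clock"])
E
```

```text
0.1855 0.1859 [-0.03  0.43 -0.32] 49.5
0.1845 0.1845 [-0.22  0.49 -0.58] 49.8
0.1835 0.1836 [0.06 0.34 0.54] 50.1
0.1825 0.1832 [-2.95  0.13  6.61] 50.4
50.775
```

The head top is at about 183.3 mm, so the nose is about 8 mm in, half way. The robot is clear; handing in.

```bash
python3 -c "
from h import *
print(rows(),wf());print(finish_job())"
```

```text
(np.float64(240.48), np.float64(236.5)) [ 0.85 -0.79 -0.32]
the job is handed in; nothing more can be done
None
```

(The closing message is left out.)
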